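# Get the objective can out from between the bottles

### The job

The black-capped objective can is boxed in inside the narrow metal lane. Without moving it yet, stand the brown dropper bottle and the blue-capped tube on the green tray; then stand the can upright in the middle of the round blue mat. Once it is there, put the bottle and the tube back upright, each where it stood in the lane; tip nothing over and leave the timer and the beaker alone.

Things in the scene. Friction and masses are not known exactly. Their poses are not given: they have to be found in the camera images.
- dropper_c (a point): brown dropper bottle with a black rubber bulb, loose, upright, about 70 g; this point is on its axis half-way up (51 mm above its foot). 102 mm tall overall: round body 33 mm across up to 70 mm above the foot, collar 24 mm across up to 77 mm, bulb 13 mm across above that. z up. It starts in the lane, in front of or behind the can
- tube_c (a point): self-standing clear centrifuge tube with a blue screw cap, loose, upright, about 50 g; this point is on its axis half-way up (51.5 mm above its foot). 103 mm tall: body 30 mm across up to 90 mm above the foot, cap 34 mm across above that. z up. It starts in the lane at the other end from the dropper bottle
- can_c (a point): objective can, frosted plastic with a black cap, loose, upright, about 60 g; this point is on its axis half-way up (26 mm above its foot). 52 mm tall: body 32 mm across up to 30 mm, cap 34 mm across above. z up. It starts in the middle of the lane, between the dropper bottle and the tube, about 8 mm from each
- lane: fixed metal lane, open at the top and the near end; origin at the bench under its middle; x along it to the closed far end, y across, z up. Inside 58 mm wide, x from -77 to +77 mm; floor 3 mm up; walls 4 mm thick, top 42 mm up. The things stand on its centre line at x = -42, 0, +42 mm. Bottle and tube can be gripped across it above the walls; the can, once alone, along it
- side_tray: fixed shallow green tray, the side area, 140 mm (its x) by 190 mm (its y); origin at the bench under its middle, z up. Inner floor 4 mm above the bench, rim 4 mm wide and 10 mm above the bench
- mat: fixed round blue mat with a thin white ring, 100 mm across, 3 mm thick; origin at the bench under its centre, z up
- timer_c (a point): white square lab timer lying flat, 66 x 66 x 18 mm, a bystander to leave alone; this point is at its centre, 9 mm up
- beaker_c (a point): small empty clear beaker, 45 mm across, 59 mm tall, upright, a bystander to leave alone; this point is on its axis half-way up
Not all that is in view belongs to the job. What is shaped like the part that bears tube_c but orange is not meant.

How it is judged:
On the way, in this order (a step that is already met when the one before it is completed fails the run):
1. the dropper bottle and the tube both stand upright and released on the green tray while the can still stands where it was (within 15 mm) (x of dropper_c in the frame of side_tray between -0.06 and 0.06 m and y of dropper_c in the frame of side_tray between -0.085 and 0.085 m and height (world z) of each of dropper_c, tube_c below 0.065 m and angle between each of dropper_c, tube_c's own z axis and vertical below 0.12 rad and linear speed of each of dropper, tube below 0.02 m/s and contact force between each of dropper, tube and the fingers below 0.1 N and x of tube_c in the frame of side_tray between -0.06 and 0.06 m and y of tube_c in the frame of side_tray between -0.085 and 0.085 m and distance of can_c from where it was at the start of the episode below 0.015 m), for 0.2 s.
2. the can stands upright and released in the middle of the blue mat (within 15 mm) with the bottle and the tube still on the tray (horizontal distance between can_c and mat below 0.015 m and height (world z) of can_c below 0.037 m and angle between each of can_c, dropper_c, tube_c's own z axis and vertical below 0.12 rad and linear speed of each of can, dropper, tube below 0.02 m/s and contact force between each of can, dropper, tube and the fingers below 0.1 N and x of dropper_c in the frame of side_tray between -0.06 and 0.06 m and y of dropper_c in the frame of side_tray between -0.085 and 0.085 m and height (world z) of each of dropper_c, tube_c below 0.065 m and x of tube_c in the frame of side_tray between -0.06 and 0.06 m and y of tube_c in the frame of side_tray between -0.085 and 0.085 m), for 0.2 s.
At the end, for the whole second after the job is handed in: The can stands upright, released and at rest on the blue mat, its axis within 15 mm of the mat's centre; the dropper bottle and the tube each stand upright, released and at rest in the lane within 15 mm of where they stood at the start (horizontal distance between can_c and mat below 0.015 m and height (world z) of can_c below 0.037 m and angle between each of can_c, dropper_c, tube_c's own z axis and vertical below 0.12 rad and linear speed of each of can, dropper, tube below 0.02 m/s and contact force between each of can, dropper, tube and the fingers below 0.1 N and distance of each of dropper_c, tube_c from where it was at the start of the episode below 0.015 m); the robot touches nothing.
It fails at once if the timer or the beaker is moved more than 15 mm (distance of any of timer_c, beaker_c from where it was at the start of the episode above 0.015 m).
It fails at once if the can, the bottle or the tube is tipped over (more than 50 degrees) (angle between any of can_c, dropper_c, tube_c's own z axis and vertical above 0.87 rad).
It also fails if it takes over 120 s, if anything falls off the work surface, if the arm or the gripper's body presses on something with over 40 N, if the wrist force passes 120 N, or if a joint passes its speed limit or range.

### The arm

A 6-joint arm with a two-finger parallel gripper is mounted at the origin on a cart in front of the work surface, level with it; the furniture and walls round the work are solid. World frame = base frame: x ahead of the robot, y to its left, z up, the work surface at z = 0. Lengths are in m, angles in rad, forces in N, time in s.
With the tool pointing down it reaches from about 0.225 to 0.725 m from the base axis. Payload 3.1 kg.
Tool frame: the origin (TCP) lies on the centre line of the jaws, within the pads' length; the fingertips stand 11 mm ahead of it and the grasp point (between the pads) lies 8 mm behind it; z points along the fingers, y is the line along which they close (so a half turn about z gives the same grasp; the last joint's range is limited). The gripper opens to 85 mm and grips with 20 to 120 N. Pads are 22 mm wide; open, the fingers measure 114 mm over their backs; the gripper's body (76 mm by 85 mm) begins 54 mm behind the grasp point. The pads swing forward as they close: fully open they stand 13 mm farther back than shut.
Start: joints at [-1.231, 0.048, 0.099, 1.622, 0, 1.443], TCP at [0.237, -0.469, 0.242] pointing down, gripper open.
Joint ranges: [-2.91, 2.91], [-0.99, 1.94], [-1.21, 1.42], [-2.12, 2.29], [-1.49, 1.47], [-3.14, 3.14]. Speed limits (rad/s): [2.79, 2.79, 3.14, 3.14, 3.14, 3.14].

### API

Orientations are given as [roll, pitch, yaw] about the fixed x, y, z axes, in that order (R = Rz(yaw) Ry(pitch) Rx(roll)).
In Python, from rig import * gives the robot as it stands.
- The arm moves only by the tool apply_moves, never from a script. Its argument "series" is a list of rows, each an object with "xyz": the shift along the world's x, y, z in m, a list of three; "delta_rot": the turn, a rotation vector about the world's x, y, z in rad, a list of three; "grip": the finger opening in m, from 0 to 0.0854. A call has 1 to 10 rows; each row shifts and turns the commanded pose from where the row before left it; what a row does not reach is not made up. A row lasts 1/8 s, in which the tool goes at most 62.5 mm and 10.7 degrees, less where a joint would pass 70% of its speed; a pose out of reach is approached as far as the arm can. A call with a gripper value outside its range is refused whole. The fingers move at their own pace and stop on an object; "newtons" is the grip in N (left out, the last holds). Time passes only in rows, so rows that do not move let the fingers close. It gives the time, the measured TCP pose, the force, the opening and the grip force at its end, in the units of the state.
- sense(): the state, without advancing time (a new reading comes with each control period).
- read_camera(name): name is "side" or "top" or "wrist"; returns the picture (420x560x3 uint8, blue, green, red); there is no depth.
- calibration(name): a dict with "K" (3x3 intrinsics, pixels), "R" (3x3) and "t" (3): a world point X has camera coordinates R X + t; the wrist camera has in their place "mount" (4x4, takes a point from camera to tool coordinates, whose origin is the TCP and whose axes are the flange's). Camera axes: x right, y down, z forward; pixel columns grow to the right and rows downward; lengths in m; the calibration is good to about 2 mm. A picture is of the moment at which its call begins: read the wrist's pose just before it. calibration takes no time and is no camera call.
- hand_in(): hands the job in; it is judged then, once.
The state is a dict: "t": time; "q": joint angles; "qd": joint speeds; "joint_torque": joint torques, N m; "tcp_pos": TCP position; "ee_rot": TCP orientation; "wrist_force": force on the tool from outside, world axes, zero at the start; "wrist_torque": the same for the moment, N m; "finger_gap": opening from 0.0 (shut) to 1.0 (fully open); "finger_force": force on a finger pad.
Only numpy, scipy, OpenCV 4.12 (cv2) and the standard library are available. Lean on these libraries where they do the work, as an engineer would, in place of code of your own. Each camera call takes 0.05 s, during which the arm holds its last target. There are 200 camera calls.

## Working session

There is one attempt and no reset: what is moved stays moved. The work goes in short steps, Python scripts to look and compute and a tool call to move; the robot and the scene stay as the last step left them, time stands still between calls to the robot, and variables do not carry over. Pictures are saved under pics/ and viewed, at most 14 in all, crops included, and the job is handed in when it is done.

Besides the shell and the picture viewer there is one more tool, called after "Call:" as a command line: name --argument value ..., lists and objects as JSON in quotes. apply_moves: Moves the arm, as the interface text tells. Its arguments: {"type":"object","properties":{"series":{"type":"array","items":{"type":"object","properties":{"xyz":{"type":"array","items":{"type":"number"}},"delta_rot":{"type":"array","items":{"type":"number"}},"grip":{"type":"number"}}}},"newtons":{"type":"number"}},"required":["series"]}

```bash
mkdir -p pics && python3 - <<'E'
from rig import *
import cv2
s=sense();print(s)
for n in("top","side"):
    cv2.imwrite(f"pics/{n}0.png",read_camera(n));c=calibration(n);print(n,c)
print(calibration("wrist"))
E
```

```text
{'t': 0.0, 'q': array([-1.23078930e+00,  4.87302770e-02,  9.75498203e-02,  1.62195518e+00,
       -7.26491635e-06,  1.44297150e+00]), 'qd': array([ 5.40155962e-05,  1.19247780e-03,  7.82467667e-04, -9.23183642e-05,
       -7.82155456e-04, -1.16121506e-03]), 'joint_torque': array([-1.45916956e-04, -3.38780701e+01,  3.20016217e+01,  2.03518581e-02,
       -6.54554879e-05, -2.64912742e-06]), 'tcp_pos': array([ 0.2365288 , -0.46804566,  0.24110367]), 'ee_rot': array([-3.13927150e+00, -2.91002119e-04,  4.67831522e-01]), 'wrist_force': array([0.45066921, 0.2583906 , 0.13783102]), 'wrist_torque': array([-0.03005842,  0.05539511, -0.00839228]), 'finger_force': 0.0, 'finger_gap': 0.9995801106753196}
top {'K': array([[485.91841415,   0.        , 276.34990412],
       [  0.        , 485.91841415, 205.66062569],
       [  0.        ,   0.        ,   1.        ]]), 'R': array([[ 0.0193438 , -0.99977681,  0.00849394],
       [-0.98493869, -0.0205153 , -0.17168253],
       [ 0.17181847, -0.00504502, -0.98511571]]), 't': array([-0.00097913,  0.59530476,  0.96620162])}
side {'K': array([[502.48654453,   0.        , 270.30502031],
       [  0.        , 502.48654453, 205.38787291],
       [  0.        ,   0.        ,   1.        ]]), 'R': array([[-0.99082405, -0.13353091,  0.02090944],
       [-0.09844361,  0.60698504, -0.78859243],
       [ 0.09260975, -0.78341474, -0.61456064]]), 't': array([0.59703103, 0.1291607 , 1.01318821])}
{'K': array([[358.41698516,   0.        , 278.32907985],
       [  0.        , 358.41698516, 213.83100601],
       [  0.        ,   0.        ,   1.        ]]), 'mount': array([[ 1.94375340e-06, -9.54498911e-01, -2.98214401e-01,
         7.71756363e-02],
       [ 9.99999812e-01,  1.84688406e-04, -5.84616735e-04,
        -4.72499870e-04],
       [ 6.13092780e-04, -2.98214344e-01,  9.54498732e-01,
        -1.30851234e-01],
       [ 0.00000000e+00,  0.00000000e+00,  0.00000000e+00,
         1.00000000e+00]])}
```

View pics/top0.png

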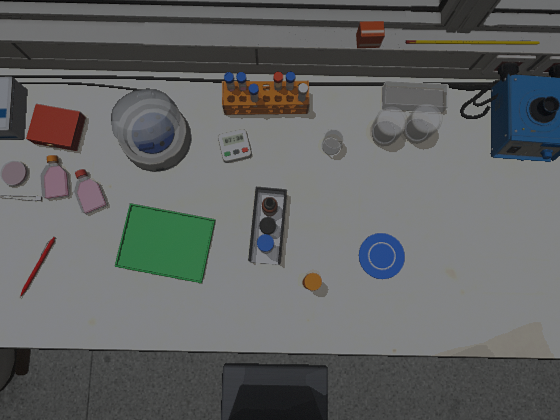

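View pics/side0.png

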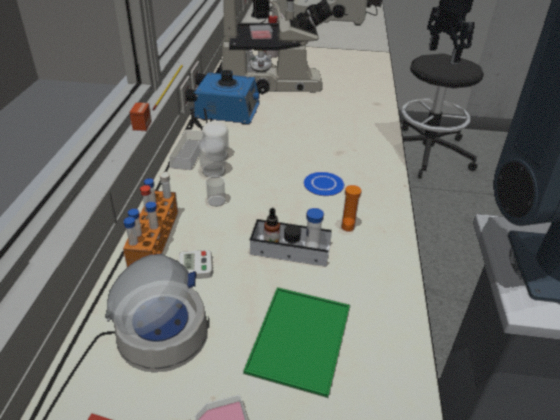

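The top view shows the dropper at about (270,205), the can at (267,226) and the tube cap at (265,243), with the lane spanning (257,188) to (280,265). The tray is centred near (166,243), the mat at (382,256) and the orange decoy at (313,282). In the side view the dropper is at (272,225), the can at (292,233) and the blue cap at (315,215). Next I'll zoom in.

```bash
python3 - <<'E'
import cv2,numpy as np
a=cv2.imread("pics/top0.png");b=cv2.imread("pics/side0.png")
A=cv2.resize(a[180:275,230:300],None,fx=5,fy=5,interpolation=cv2.INTER_CUBIC)
B=cv2.resize(b[195:275,240:340],None,fx=4.4,fy=4.4,interpolation=cv2.INTER_CUBIC)
A=cv2.convertScaleAbs(A,alpha=1.7);
o=np.zeros((475,800,3),np.uint8);o[:,:350]=A[:475];o[:B.shape[0],355:795]=B
cv2.imwrite("pics/zoom.png",o)
for n,i in(("top",a),("side",b)):
    h=cv2.cvtColor(i,cv2.COLOR_BGR2HSV)
    for nm,lo,hi in(("green",(50,120,40),(75,255,255)),("blue",(105,150,60),(125,255,255))):
        m=cv2.inRange(h,lo,hi);k,_,st,c=cv2.connectedComponentsWithStats(m)
        for j in range(1,k):
            if st[j,4]>60:
                print(n,nm,st[j],c[j].round(1))
                if nm=="green" and st[j,4]>2000: 
                    r=cv2.minAreaRect(np.argwhere(_==j)[:,::-1].astype(np.float32));print(r)
E
```

```text
top green [ 115  204  100   79 5619] [165.1 242.9]
((164.38230895996094, 242.6119842529297), (89.28704833984375, 64.81242370605469), 10.885526657104492)
top blue [224  72   9  10  67] [228.2  76.5]
top blue [237  72   9  10  70] [240.7  76.4]
top blue [286  72   9   9  62] [290.1  75.6]
top blue [510  75  12  20  80] [514.   84.8]
top blue [249  84   9   9  65] [253.2  88.2]
top blue [511  89  43  52 522] [525.6 120.8]
top blue [494 155  49   6 130] [518.5 157.3]
top blue [257 234  16  17 214] [264.9 242.4]
top blue [359 234  45  45 967] [381.1 255.9]
top blue [370 244  24  24 454] [381.4 255.6]
side green [ 245  289  104  107 7402] [298.9 341.5]
((296.5882263183594, 340.1470947265625), (86.58522033691406, 93.13367462158203), 14.03624439239502)
side blue [200  75  21  19 119] [209.5  83.6]
side blue [216  77  33  19 146] [235.1  86.5]
side blue [305 173  38  22 363] [323.5 184.1]
side blue [314 177  20  12 181] [323.5 182.4]
side blue [146 202   9   9  61] [150.5 206.2]
side blue [124 209  14  18 156] [130.6 217.7]
side blue [308 209  15  13 165] [314.6 215. ]
```

View pics/zoom.png

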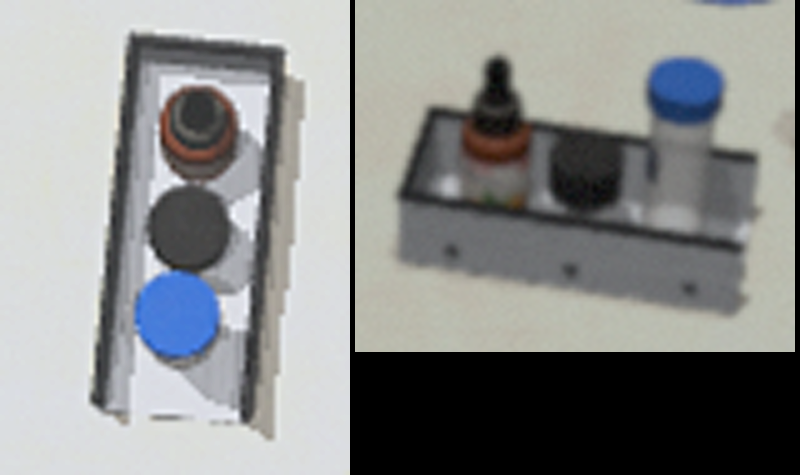

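```bash
cat > h.py <<'E'
from rig import *
import numpy as np,cv2
def P(n):
    c=calibration(n);return c["K"]@np.c_[c["R"],c["t"]]
def tri(n1,p1,n2,p2):
    X=cv2.triangulatePoints(P(n1),P(n2),np.array(p1,float),np.array(p2,float)).ravel();return X[:3]/X[3]
def ray(K,R,t,p,z):
    C=-R.T@t;d=R.T@np.linalg.solve(K,[p[0],p[1],1.]);return C+d*(z-C[2])/d[2]
def onz(n,p,z):
    c=calibration(n);return ray(c["K"],c["R"],c["t"],p,z)
def wcam():
    s=sense();im=read_camera("wrist");c=calibration("wrist")
    r,p,y=s["ee_rot"];from scipy.spatial.transform import Rotation as Ro
    T=np.eye(4);T[:3,:3]=Ro.from_euler("xyz",[r,p,y]).as_matrix();T[:3,3]=s["tcp_pos"]
    M=np.linalg.inv(T@c["mount"]);return im,c["K"],M[:3,:3],M[:3,3]
E
python3 - <<'E'
from h import *
T=lambda u,v:((u+.5)/5-.5+230,(v+.5)/5-.5+180)
S=lambda u,v:((u-354.5)/4.4-.5+240,(v+.5)/4.4-.5+195)
np.set_printoptions(precision=4,suppress=True)
for n,a,b,z in(("bulb",(202,106),(498,62),.105),("can",(189,228),(588,150),.055),("tube",(178,313),(686,78),.106)):
    print(n,tri("top",T(*a),"side",S(*b)),onz("top",T(*a),z)[:2],onz("side",S(*b),z)[:2])
L=[onz("top",T(*p),.042) for p in((130,33),(284,47),(250,422),(95,405))];L=np.array(L)
print(L,L.mean(0));print(np.linalg.norm(np.diff(L[[0,1,2,3,0]],axis=0),axis=1))
d=(L[0]+L[1]-L[2]-L[3]);print("yaw",np.degrees(np.arctan2(d[1],d[0])))
for q in((430,107),(756,153),(745,248),(402,200)):print(onz("side",S(*q),.042))
print("mat",tri("top",(381.2,255.8),"side",(323.6,183.6)),onz("top",(381.2,255.8),.003),onz("side",(323.6,183.6),.003))
print("tray",tri("top",(165.1,242.9),"side",(298.5,341)),onz("top",(165.1,242.9),.004),onz("side",(298.5,341),.004))
C=np.array([onz("top",p,.01) for p in((133,205),(215,219),(204,282),(117,266))]);print(C,np.linalg.norm(np.diff(C,axis=0),axis=1))
for n,p,z in(("timer",(235,146),.018),("beaker",(333,145),.05),("orange",(313,282),.1)):print(n,onz("top",p,z))
E
```

```text
bulb [0.5972 0.0241 0.0993] [0.5954 0.024 ] [0.597  0.0311]
can [0.5539 0.0287 0.0572] [0.5531 0.0287] [0.555  0.0259]
tube [0.5132 0.0316 0.1069] [0.5128 0.0316] [0.5138 0.0304]
[[ 0.638   0.0559  0.042 ]
 [ 0.6333 -0.0098  0.042 ]
 [ 0.4744  0.0018  0.042 ]
 [ 0.4801  0.0662  0.042 ]] [0.5564 0.0285 0.042 ]
[0.0658 0.1593 0.0646 0.1582]
yaw -3.950090654640552
[ 0.6335 -0.0087  0.042 ]
[0.4782 0.0005 0.042 ]
[0.4805 0.0662 0.042 ]
[0.6357 0.0586 0.042 ]
mat [ 0.4995 -0.2186  0.0006] [ 0.4984 -0.2179  0.003 ] [ 0.5004 -0.2153  0.003 ]
tray [ 0.5186  0.2513 -0.0045] [0.5168 0.2495 0.004 ] [0.5194 0.2577 0.004 ]
[[0.5974 0.3227 0.01  ]
 [0.5703 0.1432 0.01  ]
 [0.435  0.161  0.01  ]
 [0.465  0.3474 0.01  ]] [0.1815 0.1365 0.1889]
timer [0.733  0.1048 0.018 ]
beaker [ 0.7301 -0.108   0.05  ]
orange [ 0.4378 -0.0628  0.1   ]
```

Call:
apply_moves --series '[{"xyz": [0.0257,0.0352,-0.003],"delta_rot": [0,0,0.186],"grip": 0.0854},{"xyz": [0.0257,0.0352,-0.003],"delta_rot": [0,0,0.186],"grip": 0.0854},{"xyz": [0.0257,0.0352,-0.003],"delta_rot": [0,0,0.186],"grip": 0.0854},{"xyz": [0.0257,0.0352,-0.003],"delta_rot": [0,0,0.186],"grip": 0.0854},{"xyz": [0.0257,0.0352,-0.003],"delta_rot": [0,0,0.186],"grip": 0.0854},{"xyz": [0.0257,0.0352,-0.003],"delta_rot": [0,0,0.186],"grip": 0.0854},{"xyz": [0.0257,0.0352,-0.003],"delta_rot": [0,0,0.186],"grip": 0.0854}]'

```text
t: 0.98
tcp_pos: [0.4171, -0.2208, 0.2207]
ee_rot: [-3.141, -0.0, 1.776]
wrist_force: [-0.2, -1.1, 0.1]
finger_gap: 0.999
finger_force: 0.0
```

Call:
apply_moves --series '[{"xyz": [0.0257,0.0352,0],"delta_rot": [0,0,0.186],"grip": 0.0854},{"xyz": [0.0257,0.0352,0],"delta_rot": [0,0,0.186],"grip": 0.0854},{"xyz": [0.0257,0.0352,0],"delta_rot": [0,0,0.186],"grip": 0.0854},{"xyz": [0.0257,0.0352,0],"delta_rot": [0,0,0.186],"grip": 0.0854},{"xyz": [0.0257,0.0352,0],"delta_rot": [0,0,0.186],"grip": 0.0854},{"xyz": [0.0257,0.0352,0],"delta_rot": [0,0,0.186],"grip": 0.0854},{"xyz": [0.0257,0.0352,0],"delta_rot": [0,0,0.186],"grip": 0.0854},{"xyz": [0,0,0],"delta_rot": [0,0,0],"grip": 0.0854}]'

```text
t: 1.98
tcp_pos: [0.5971, 0.0267, 0.2196]
ee_rot: [3.141, -0.002, 3.076]
wrist_force: [-0.8, -1.0, -0.7]
finger_gap: 0.998
finger_force: 0.0
```

```bash
python3 - <<'E'
from h import *
im,K,R,t=wcam();s=sense();print(s["tcp_pos"],s["ee_rot"],s["q"])
pj=lambda X:(lambda v:(v[:2]/v[2]))(K@(R@np.array(X)+t))
for X in((.5965,.0255,.105),(.5545,.0285,.055),(.513,.0315,.106)):
    p=pj(X);print(p);cv2.drawMarker(im,tuple(int(v) for v in p),(0,255,255),0,12,1)
cv2.imwrite("pics/w1.png",im)
E
```

```text
[0.59639987 0.02527217 0.21998981] [-3.14121573e+00 -2.37164171e-03  3.07308654e+00] [-6.97643397e-02  2.36794132e-01  2.64248727e-01  1.60062209e+00
 -3.79906986e-04 -1.25822748e-03]
[275.04305157 212.09166669]
[275.655539   144.79355397]
[275.44180151  88.28718591]
```

View pics/w1.png

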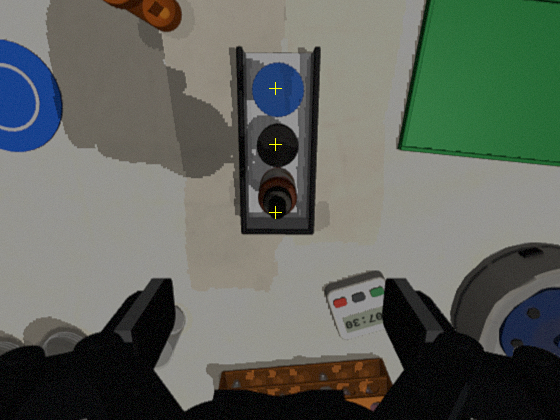

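The wrist view agrees with the estimates. The can is at (278,145) and the tube cap at (278,88), each about 2.5 px right of its marker. The bulb is near (277,205) against its marker at (275,212), so I'll zoom in there.

```bash
python3 - <<'E'
from h import *
im=cv2.imread("pics/w1.png")
im,K,R,t=wcam()
c=cv2.resize(im[40:240,220:340],None,fx=3,fy=3,interpolation=cv2.INTER_CUBIC)
cv2.imwrite("pics/w1z.png",cv2.convertScaleAbs(c,alpha=1.8,beta=10))
E
```

```text
(no output)
```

View pics/w1z.png

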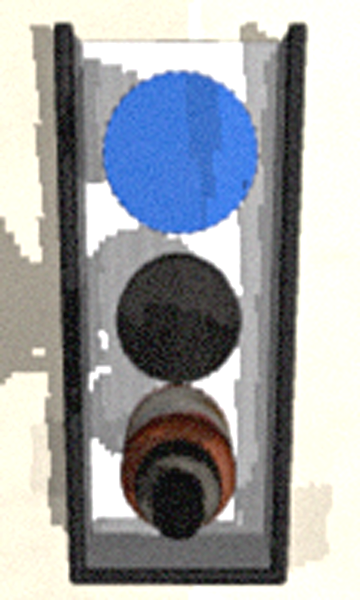

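Call:
apply_moves --series '[{"xyz": [0,0.002,-0.032],"delta_rot": [0,0,0],"grip": 0.0854},{"xyz": [0,0,-0.04],"delta_rot": [0,0,0],"grip": 0.0854},{"xyz": [0,0,-0.04],"delta_rot": [0,0,0],"grip": 0.07},{"xyz": [0,0,-0.03],"delta_rot": [0,0,0],"grip": 0.06},{"xyz": [0,0,-0.02],"delta_rot": [0,0,0],"grip": 0.05},{"xyz": [0,0,0],"delta_rot": [0,0,0],"grip": 0.02},{"xyz": [0,0,0],"delta_rot": [0,0,0],"grip": 0.02},{"xyz": [0,0,0],"delta_rot": [0,0,0],"grip": 0.02},{"xyz": [0,0,0],"delta_rot": [0,0,0],"grip": 0.02}]' --newtons 30

```text
t: 3.2
tcp_pos: [0.5973, 0.0261, 0.0605]
ee_rot: [-3.142, 0.002, 3.072]
wrist_force: [-0.8, -1.1, -1.0]
finger_gap: 0.367
finger_force: 29.8
```

Call:
apply_moves --series '[{"xyz": [0,0,0.02],"delta_rot": [0,0,0],"grip": 0.02},{"xyz": [0,0,0.03],"delta_rot": [0,0,0],"grip": 0.02},{"xyz": [0,0,0.03],"delta_rot": [0,0,0],"grip": 0.02},{"xyz": [-0.004,0.02,0],"delta_rot": [0,0,0],"grip": 0.02},{"xyz": [-0.009,0.04,0],"delta_rot": [0,0,0],"grip": 0.02},{"xyz": [-0.01,0.05,0],"delta_rot": [0,0,0],"grip": 0.02},{"xyz": [-0.01,0.05,0],"delta_rot": [0,0,0],"grip": 0.02},{"xyz": [-0.009,0.05,0],"delta_rot": [0,0,0],"grip": 0.02},{"xyz": [-0.005,0.03,0],"delta_rot": [0,0,0],"grip": 0.02},{"xyz": [-0.003,0.02,0],"delta_rot": [0,0,0],"grip": 0.02}]'

```text
t: 4.45
tcp_pos: [0.5447, 0.2884, 0.1378]
ee_rot: [-3.141, -0.002, 3.074]
wrist_force: [-0.5, 0.1, -0.9]
finger_gap: 0.366
finger_force: 29.9
```

Call:
apply_moves --series '[{"xyz": [0,0,-0.02],"delta_rot": [0,0,0],"grip": 0.02},{"xyz": [0,0,-0.03],"delta_rot": [0,0,0],"grip": 0.02},{"xyz": [0,0,-0.02],"delta_rot": [0,0,0],"grip": 0.02},{"xyz": [0,0,0],"delta_rot": [0,0,0],"grip": 0.02}]'

```text
t: 4.95
tcp_pos: [0.5441, 0.2853, 0.066]
ee_rot: [-3.139, -0.006, 3.071]
wrist_force: [-0.4, -0.6, -1.1]
finger_gap: 0.366
finger_force: 29.9
```

```bash
python3 - <<'E'
from h import *
s=sense();print(s)
a=cv2.resize(read_camera("top")[150:310,100:300],(400,320),interpolation=cv2.INTER_CUBIC)
b=cv2.resize(read_camera("side")[195:395,230:430],(400,400),interpolation=cv2.INTER_CUBIC)
o=np.zeros((400,800,3),np.uint8);o[:320,:400]=a;o[:,400:]=b;cv2.imwrite("pics/p1.png",o)
E
```

```text
{'t': 4.95, 'q': array([ 3.73804415e-01,  3.16793764e-01,  5.40168729e-02,  1.31452178e+00,
       -4.49500306e-05,  4.44001830e-01]), 'qd': array([-0.00194518, -0.02569084,  0.05082477,  0.01279468,  0.00117084,
       -0.00144534]), 'joint_torque': array([ 4.34594367e-04, -4.38093925e+01,  3.18418801e+01, -1.84360100e-01,
       -1.58535971e-03,  2.04910750e-03]), 'tcp_pos': array([0.54411769, 0.28527598, 0.06601626]), 'ee_rot': array([-3.13875891, -0.00585256,  3.07138709]), 'wrist_force': array([-0.35744442, -0.63474902, -1.12765543]), 'wrist_torque': array([-0.02447559,  0.01578166,  0.01894309]), 'finger_force': 29.923538609873503, 'finger_gap': 0.36643063818453725}
```

View pics/p1.png

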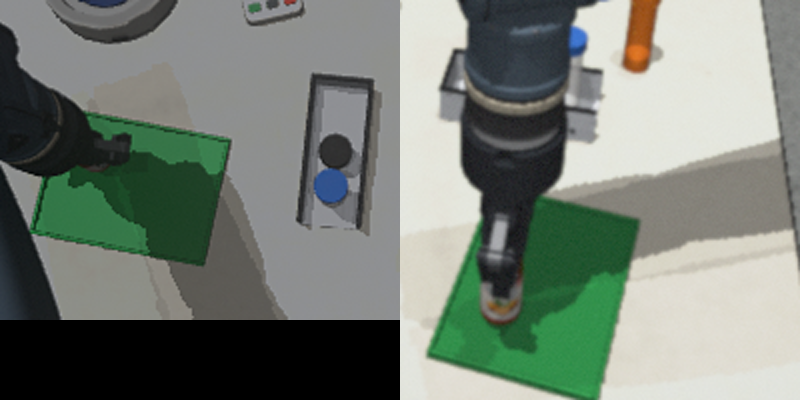

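The bottle is held over the tray and the can and tube are undisturbed. Next I lower it and release.

Call:
apply_moves --series '[{"xyz": [0,0,-0.006],"delta_rot": [0,0,0],"grip": 0.02},{"xyz": [0,0,-0.003],"delta_rot": [0,0,0],"grip": 0.02},{"xyz": [0,0,0],"delta_rot": [0,0,0],"grip": 0.02}]'

```text
t: 5.42
tcp_pos: [0.5465, 0.2862, 0.0603]
ee_rot: [-3.142, -0.0, 3.072]
wrist_force: [-0.4, -0.1, -0.5]
finger_gap: 0.368
finger_force: 29.9
```

Call:
apply_moves --series '[{"xyz": [0,0,0],"delta_rot": [0,0,0],"grip": 0.04},{"xyz": [0,0,0],"delta_rot": [0,0,0],"grip": 0.05},{"xyz": [0,0,0],"delta_rot": [0,0,0],"grip": 0.06},{"xyz": [0,0,0.02],"delta_rot": [0,0,0],"grip": 0.07},{"xyz": [0,0,0.04],"delta_rot": [0,0,0],"grip": 0.07},{"xyz": [0,0,0.05],"delta_rot": [0,0,0],"grip": 0.0854},{"xyz": [-0.003,-0.03,0.05],"delta_rot": [0,0,0],"grip": 0.0854}]'

```text
t: 6.3
tcp_pos: [0.5433, 0.2572, 0.2215]
ee_rot: [3.141, 0.0, 3.074]
wrist_force: [0.7, 0.6, -0.0]
finger_gap: 1.003
finger_force: 0.0
```

Call:
apply_moves --series '[{"xyz": [-0.0035,-0.034,0],"delta_rot": [0,0,0],"grip": 0.0854},{"xyz": [-0.007,-0.05,0],"delta_rot": [0,0,0],"grip": 0.0854},{"xyz": [-0.007,-0.05,0],"delta_rot": [0,0,0],"grip": 0.0854},{"xyz": [-0.007,-0.05,0],"delta_rot": [0,0,0],"grip": 0.0854},{"xyz": [-0.005,-0.04,0],"delta_rot": [0,0,0],"grip": 0.0854},{"xyz": [0,0,0],"delta_rot": [0,0,0],"grip": 0.0854},{"xyz": [0,0,0],"delta_rot": [0,0,0],"grip": 0.0854}]'

```text
t: 7.18
tcp_pos: [0.5141, 0.0325, 0.2205]
ee_rot: [3.141, 0.0, 3.071]
wrist_force: [-0.3, -0.4, 0.3]
finger_gap: 1.001
finger_force: 0.0
```

```bash
python3 - <<'E'
from h import *
im,K,R,t=wcam();s=sense();print(s["tcp_pos"],s["ee_rot"])
c=calibration("wrist")
h=cv2.cvtColor(im,cv2.COLOR_BGR2HSV);m=cv2.inRange(h,(105,150,60),(125,255,255))
k,_,st,ce=cv2.connectedComponentsWithStats(m)
for j in range(1,k):
    if st[j,4]>300: print(st[j],ce[j],ray(K,R,t,ce[j],.106))
b=read_camera("top")[180:300,100:300]
o=np.zeros((600,560,3),np.uint8);o[:420]=im;o[420:,:300]=cv2.resize(b,(300,180));cv2.imwrite("pics/w2.png",o)
E
```

```text
[0.51417442 0.03299294 0.22045702] [3.14101362e+00 3.09157067e-04 3.07254591e+00]
[   0  136   77   97 3389] [ 40.1991738  185.11271762] [ 0.48253288 -0.13102322  0.106     ]
[   0  160   53   52 2142] [ 24.99253035 185.53688142] [ 0.482084   -0.14170371  0.106     ]
[ 254  189   47   45 1323] [278.88284203 214.20634921] [0.51554338 0.0339373  0.106     ]
```

View pics/w2.png

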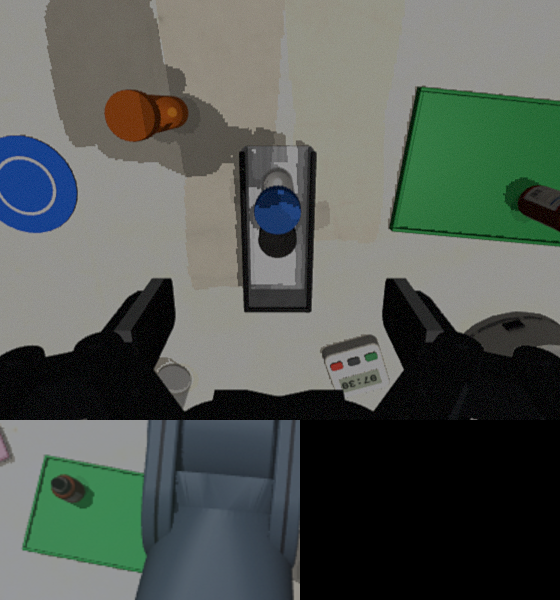

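The bottle stands upright on the tray. The tube cap is seen at (279,211), within about 1 mm of the tool axis, so I'm descending.

Call:
apply_moves --series '[{"xyz": [0,0.0005,-0.032],"delta_rot": [0,0,0],"grip": 0.0854},{"xyz": [0,0,-0.04],"delta_rot": [0,0,0],"grip": 0.0854},{"xyz": [0,0,-0.04],"delta_rot": [0,0,0],"grip": 0.07},{"xyz": [0,0,-0.03],"delta_rot": [0,0,0],"grip": 0.06},{"xyz": [0,0,-0.018],"delta_rot": [0,0,0],"grip": 0.05},{"xyz": [0,0,0],"delta_rot": [0,0,0],"grip": 0.02},{"xyz": [0,0,0],"delta_rot": [0,0,0],"grip": 0.02},{"xyz": [0,0,0],"delta_rot": [0,0,0],"grip": 0.02},{"xyz": [0,0,0],"delta_rot": [0,0,0],"grip": 0.02}]' --newtons 30

```text
t: 8.4
tcp_pos: [0.5149, 0.0326, 0.0615]
ee_rot: [3.142, 0.002, 3.072]
wrist_force: [0.7, -0.8, -0.6]
finger_gap: 0.34
finger_force: 24.5
```

Call:
apply_moves --series '[{"xyz": [0,0,0],"delta_rot": [0,0,0],"grip": 0.02},{"xyz": [0,0,0.02],"delta_rot": [0,0,0],"grip": 0.02},{"xyz": [0,0,0.03],"delta_rot": [0,0,0],"grip": 0.02},{"xyz": [0,0,0.03],"delta_rot": [0,0,0],"grip": 0.02},{"xyz": [-0.002,0.02,0],"delta_rot": [0,0,0],"grip": 0.02},{"xyz": [-0.005,0.04,0],"delta_rot": [0,0,0],"grip": 0.02},{"xyz": [-0.005,0.05,0],"delta_rot": [0,0,0],"grip": 0.02},{"xyz": [-0.005,0.04,0],"delta_rot": [0,0,0],"grip": 0.02},{"xyz": [-0.003,0.02,0],"delta_rot": [0,0,0],"grip": 0.02},{"xyz": [0,0,0],"delta_rot": [0,0,0],"grip": 0.02}]'

```text
t: 9.65
tcp_pos: [0.4936, 0.2039, 0.1403]
ee_rot: [-3.142, -0.0, 3.074]
wrist_force: [0.2, -0.4, -0.5]
finger_gap: 0.341
finger_force: 24.6
```

Call:
apply_moves --series '[{"xyz": [0,0,-0.03],"delta_rot": [0,0,0],"grip": 0.02},{"xyz": [0,0,-0.03],"delta_rot": [0,0,0],"grip": 0.02},{"xyz": [0,0,-0.013],"delta_rot": [0,0,0],"grip": 0.02},{"xyz": [0,0,-0.006],"delta_rot": [0,0,0],"grip": 0.02},{"xyz": [0,0,0],"delta_rot": [0,0,0],"grip": 0.02}]'

```text
t: 10.28
tcp_pos: [0.4944, 0.2025, 0.0618]
ee_rot: [3.141, 0.001, 3.071]
wrist_force: [0.0, 0.1, -0.4]
finger_gap: 0.346
finger_force: 24.6
```

Call:
apply_moves --series '[{"xyz": [0,0,0],"delta_rot": [0,0,0],"grip": 0.04},{"xyz": [0,0,0],"delta_rot": [0,0,0],"grip": 0.05},{"xyz": [0,0,0],"delta_rot": [0,0,0],"grip": 0.06},{"xyz": [0,0,0.02],"delta_rot": [0,0,0],"grip": 0.065},{"xyz": [0,0,0.04],"delta_rot": [0,0,0],"grip": 0.065},{"xyz": [0,0,0.05],"delta_rot": [0,0,0],"grip": 0.0854},{"xyz": [0,0,0.05],"delta_rot": [0,0,0],"grip": 0.0854}]'

```text
t: 11.15
tcp_pos: [0.4938, 0.2027, 0.2228]
ee_rot: [3.142, 0.0, 3.072]
wrist_force: [0.2, 0.6, 0.1]
finger_gap: 0.998
finger_force: 0.0
```

Call:
apply_moves --series '[{"xyz": [0.0067,-0.0192,0],"delta_rot": [0,0,-0.1745],"grip": 0.0854},{"xyz": [0.0067,-0.0192,0],"delta_rot": [0,0,-0.1745],"grip": 0.0854},{"xyz": [0.0067,-0.0192,0],"delta_rot": [0,0,-0.1745],"grip": 0.0854},{"xyz": [0.0067,-0.0192,0],"delta_rot": [0,0,-0.1745],"grip": 0.0854},{"xyz": [0.0067,-0.0192,0],"delta_rot": [0,0,-0.1745],"grip": 0.0854},{"xyz": [0.0067,-0.0192,0],"delta_rot": [0,0,-0.1745],"grip": 0.0854},{"xyz": [0.0067,-0.0192,0],"delta_rot": [0,0,-0.1745],"grip": 0.0854},{"xyz": [0.0067,-0.0192,0],"delta_rot": [0,0,-0.1745],"grip": 0.0854},{"xyz": [0.0067,-0.0192,0],"delta_rot": [0,0,-0.1745],"grip": 0.0854},{"xyz": [0,0,0],"delta_rot": [0,0,0],"grip": 0.0854}]'

```text
t: 12.4
tcp_pos: [0.5546, 0.0289, 0.2213]
ee_rot: [3.142, 0.0, 1.501]
wrist_force: [-0.5, 1.0, 0.0]
finger_gap: 1.001
finger_force: 0.0
```

```bash
python3 - <<'E'
from h import *
im,K,R,t=wcam();s=sense();print(s["tcp_pos"],s["ee_rot"],s["q"])
b=read_camera("side")[195:395,220:400]
g=cv2.cvtColor(im,cv2.COLOR_BGR2GRAY)
o=np.zeros((600,760,3),np.uint8);o[:420,:560]=im;o[:,560:]=0;o[420:600,:180]=b[20:];
z=cv2.convertScaleAbs(cv2.resize(im[140:290,200:350],None,fx=1.3,fy=1.3),alpha=1.8);o[:195,562:757]=z
cv2.imwrite("pics/w3.png",o);cv2.imwrite("pics/w3raw.png",im)
E
```

```text
[0.55430498 0.02972533 0.22132884] [-3.14137707e+00 -4.75237708e-04  1.50279523e+00] [-6.74996961e-02  1.22909935e-01  1.37318933e-01  1.58542067e+00
  4.75345733e-04  1.57129763e+00]
```

View pics/w3.png

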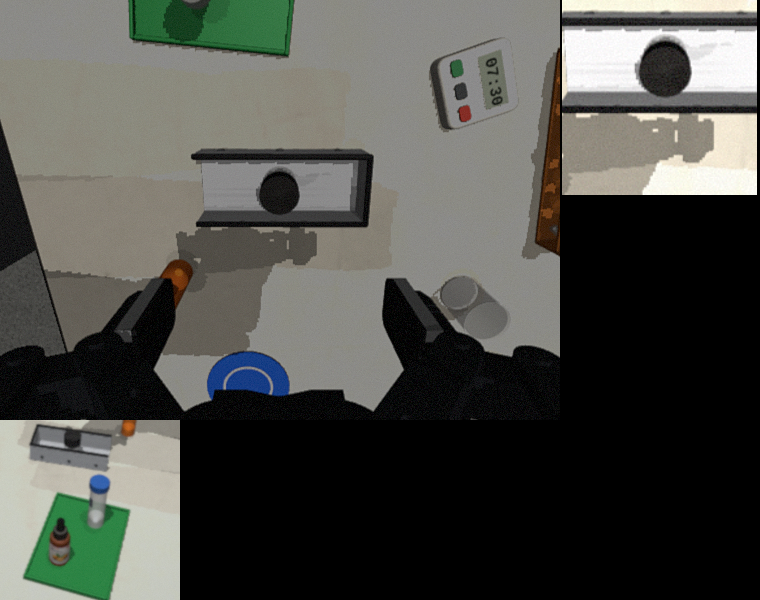

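Both the bottle and the tube stand on the tray and the can is untouched at wrist pixel (279.5,192.5). The beaker at (475,305) is clear of the fingers.

```bash
python3 - <<'E'
from h import *
im,K,R,t=wcam();print(sense()["tcp_pos"])
g=cv2.cvtColor(im,cv2.COLOR_BGR2GRAY)[160:222,245:315];m=(g<45).astype(np.uint8)
k,_,st,ce=cv2.connectedComponentsWithStats(m)
for j in range(1,k):
    if st[j,4]>300: c=ce[j]+[245,160];print(st[j],c,ray(K,R,t,c,.055))
print(ray(K,R,t,(279.5,192.8),.055))
E
```

```text
[0.55409383 0.0305177  0.22139232]
[  15   13   39   43 1349] [279.33061527 194.29651594] [0.55560189 0.03209113 0.055     ]
[0.55583341 0.03339324 0.055     ]
```

Call:
apply_moves --series '[{"xyz": [0.001,0.0015,-0.035],"delta_rot": [0,0,0],"grip": 0.0854},{"xyz": [0,0,-0.05],"delta_rot": [0,0,0],"grip": 0.08},{"xyz": [0,0,-0.04],"delta_rot": [0,0,0],"grip": 0.07},{"xyz": [0,0,-0.035],"delta_rot": [0,0,0],"grip": 0.06},{"xyz": [0,0,-0.025],"delta_rot": [0,0,0],"grip": 0.05},{"xyz": [0,0,0],"delta_rot": [0,0,0],"grip": 0.02},{"xyz": [0,0,0],"delta_rot": [0,0,0],"grip": 0.02},{"xyz": [0,0,0],"delta_rot": [0,0,0],"grip": 0.02},{"xyz": [0,0,0],"delta_rot": [0,0,0],"grip": 0.02}]' --newtons 25

```text
t: 13.68
tcp_pos: [0.5563, 0.0314, 0.0377]
ee_rot: [3.139, -0.0, 1.502]
wrist_force: [-0.2, 0.1, -1.7]
finger_gap: 0.398
finger_force: 24.9
```

Call:
apply_moves --series '[{"xyz": [0,0,0.03],"delta_rot": [0,0,0],"grip": 0.02},{"xyz": [0,0,0.04],"delta_rot": [0,0,0],"grip": 0.02},{"xyz": [0,0,0.04],"delta_rot": [0,0,0],"grip": 0.02},{"xyz": [-0.006,-0.03,0.01],"delta_rot": [0,0,0],"grip": 0.02},{"xyz": [-0.01,-0.04,0],"delta_rot": [0,0,0],"grip": 0.02},{"xyz": [-0.01,-0.04,0],"delta_rot": [0,0,0],"grip": 0.02},{"xyz": [-0.01,-0.04,0],"delta_rot": [0,0,0],"grip": 0.02},{"xyz": [-0.01,-0.03,0],"delta_rot": [0,0,0],"grip": 0.02},{"xyz": [0,0,0],"delta_rot": [0,0,0],"grip": 0.02},{"xyz": [0,0,0],"delta_rot": [0,0,0],"grip": 0.02}]'

```text
t: 14.92
tcp_pos: [0.5095, -0.1484, 0.1567]
ee_rot: [3.141, -0.0, 1.501]
wrist_force: [-0.2, 0.1, -1.6]
finger_gap: 0.398
finger_force: 25.2
```

```bash
python3 - <<'E'
from h import *
im,K,R,t=wcam();s=sense();print(s["tcp_pos"],s["ee_rot"],s["finger_force"])
p=K@(R@np.array([.4995,-.217,.003])+t);p=p[:2]/p[2];print(p)
h=cv2.cvtColor(im,cv2.COLOR_BGR2HSV);m=cv2.inRange(h,(105,150,40),(125,255,255))
k,_,st,ce=cv2.connectedComponentsWithStats(m)
for j in range(1,k):
    if st[j,4]>300: print(st[j],ce[j],ray(K,R,t,ce[j],.003))
cv2.drawMarker(im,tuple(int(v) for v in p),(0,255,255),0,12,1);cv2.imwrite("pics/w4.png",im)
E
```

```text
[ 0.50959183 -0.14800815  0.15661823] [ 3.14104895e+00 -3.57563532e-04  1.50191142e+00] 25.16487579290697
[271.69412789 276.38028382]
[ 218  224  110   51 2128] [268.90977444 243.15977444] [ 0.49948799 -0.18552726  0.003     ]
```

View pics/w4.png

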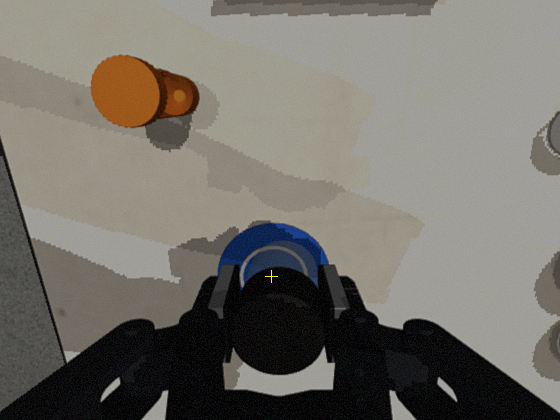

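The wrist view puts the mat at about (0.500, -0.217), which matches the fixed-camera triangulation.

Call:
apply_moves --series '[{"xyz": [-0.0045,-0.035,0],"delta_rot": [0,0,0],"grip": 0.02},{"xyz": [-0.005,-0.034,0],"delta_rot": [0,0,0],"grip": 0.02},{"xyz": [0,0,-0.03],"delta_rot": [0,0,0],"grip": 0.02},{"xyz": [0,0,-0.04],"delta_rot": [0,0,0],"grip": 0.02},{"xyz": [0,0,-0.03],"delta_rot": [0,0,0],"grip": 0.02},{"xyz": [0,0,-0.013],"delta_rot": [0,0,0],"grip": 0.02},{"xyz": [0,0,-0.0065],"delta_rot": [0,0,0],"grip": 0.02},{"xyz": [0,0,0],"delta_rot": [0,0,0],"grip": 0.02},{"xyz": [0,0,0],"delta_rot": [0,0,0],"grip": 0.02}]'

```text
t: 16.1
tcp_pos: [0.501, -0.2181, 0.0384]
ee_rot: [3.139, 0.001, 1.501]
wrist_force: [-0.3, 0.8, -0.9]
finger_gap: 0.399
finger_force: 25.2
```

Call:
apply_moves --series '[{"xyz": [0,0,0],"delta_rot": [0,0,0],"grip": 0.045},{"xyz": [0,0,0],"delta_rot": [0,0,0],"grip": 0.055},{"xyz": [0,0,0],"delta_rot": [0,0,0],"grip": 0.065},{"xyz": [0,0,0.03],"delta_rot": [0,0,0],"grip": 0.07},{"xyz": [0,0,0.05],"delta_rot": [0,0,0],"grip": 0.0854},{"xyz": [0,0,0.05],"delta_rot": [0,0,0],"grip": 0.0854},{"xyz": [0,0,0.053],"delta_rot": [0,0,0],"grip": 0.0854},{"xyz": [0,0,0],"delta_rot": [0,0,0],"grip": 0.0854}]'

```text
t: 17.1
tcp_pos: [0.5025, -0.2192, 0.2262]
ee_rot: [3.131, 0.005, 1.501]
wrist_force: [0.4, 0.1, 0.0]
finger_gap: 1.002
finger_force: 0.0
```

```bash
python3 - <<'E'
from h import *
im,K,R,t=wcam();s=sense();print(s["tcp_pos"],s["ee_rot"],s["finger_force"])
h=cv2.cvtColor(im,cv2.COLOR_BGR2HSV);m=cv2.inRange(h,(105,150,40),(125,255,255))
x,y,w,hh=cv2.boundingRect(m);print(x,y,w,hh)
cv2.imwrite("pics/w5.png",im)
E
```

```text
[ 0.50128289 -0.21847703  0.22296658] [3.13597565e+00 2.80796665e-03 1.50123292e+00] 0.0
225 130 251 290
```

View pics/w5.png

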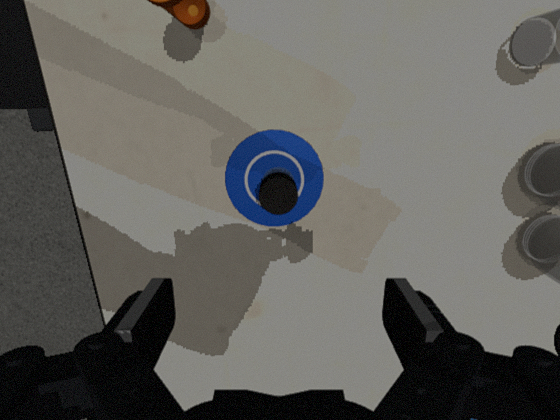

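```bash
python3 - <<'E'
from h import *
im,K,R,t=wcam()
print(ray(K,R,t,(274,178),.003),ray(K,R,t,(278.3,193),.055),sense()["tcp_pos"])
b=read_camera("top");h=cv2.cvtColor(b,cv2.COLOR_BGR2HSV)
E
```

```text
[ 0.4990007  -0.21388887  0.003     ] [ 0.50284432 -0.21641057  0.055     ] [ 0.50023878 -0.21788782  0.22054069]
```

The can stands on the mat about 4 to 5 mm from the centre, within the 15 mm tolerance. Now back to the bottle on the tray.

Call:
apply_moves --series '[{"xyz": [0.004,0.042,0],"delta_rot": [0,0,0.1745],"grip": 0.0854},{"xyz": [0.004,0.042,0],"delta_rot": [0,0,0.1745],"grip": 0.0854},{"xyz": [0.004,0.042,0],"delta_rot": [0,0,0.1745],"grip": 0.0854},{"xyz": [0.004,0.042,0],"delta_rot": [0,0,0.1745],"grip": 0.0854},{"xyz": [0.004,0.042,0],"delta_rot": [0,0,0.1745],"grip": 0.0854},{"xyz": [0.004,0.042,0],"delta_rot": [0,0,0.1745],"grip": 0.0854},{"xyz": [0.004,0.042,0],"delta_rot": [0,0,0.1745],"grip": 0.0854},{"xyz": [0.004,0.042,0],"delta_rot": [0,0,0.1745],"grip": 0.0854},{"xyz": [0.004,0.042,0],"delta_rot": [0,0,0.1745],"grip": 0.0854}]'

```text
t: 18.38
tcp_pos: [0.5345, 0.1616, 0.2169]
ee_rot: [-3.14, -0.005, 3.078]
wrist_force: [-0.2, -0.1, 0.5]
finger_gap: 0.999
finger_force: 0.0
```

Call:
apply_moves --series '[{"xyz": [0.004,0.042,0],"delta_rot": [0,0,0],"grip": 0.0854},{"xyz": [0.004,0.042,0],"delta_rot": [0,0,0],"grip": 0.0854},{"xyz": [0.0027,0.0418,0],"delta_rot": [0,0,0],"grip": 0.0854},{"xyz": [0,0,0],"delta_rot": [0,0,0],"grip": 0.0854},{"xyz": [0,0,0],"delta_rot": [0,0,0],"grip": 0.0854}]'

```text
t: 19.0
tcp_pos: [0.5456, 0.2856, 0.2176]
ee_rot: [-3.139, -0.003, 3.072]
wrist_force: [-0.3, 0.7, 0.8]
finger_gap: 1.002
finger_force: 0.0
```

```bash
python3 - <<'E'
from h import *
P=[];
for i in range(4):
    im,K,R,t=wcam();s=sense();P.append(np.r_[s["tcp_pos"],s["ee_rot"][2]])
print(np.mean(P,0))
c=P and K@(R@np.array([*np.mean(P,0)[:2],.105])+t);p=c[:2]/c[2];print(p)
cv2.drawMarker(im,tuple(int(v) for v in p),(0,255,255),0,12,1)
cv2.imwrite("pics/w6.png",im)
E
```

```text
[0.54625081 0.28503093 0.21898683 3.07054476]
[277.08068491 212.60983252]
```

View pics/w6.png

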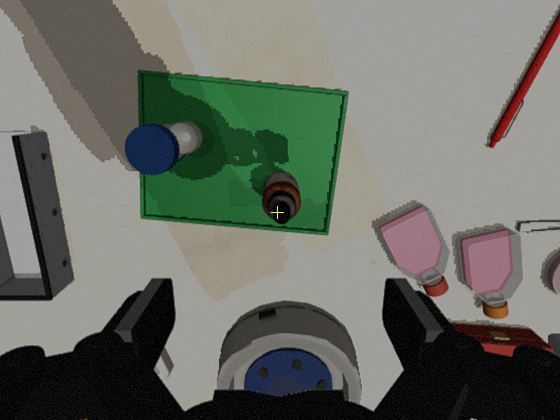

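The bulb is seen at (280,210), within about 2 mm of the tool axis at (277,213), and both items are standing. I'm descending to grasp.

Call:
apply_moves --series '[{"xyz": [0,0.001,-0.032],"delta_rot": [0,0,0],"grip": 0.0854},{"xyz": [0,0,-0.04],"delta_rot": [0,0,0],"grip": 0.08},{"xyz": [0,0,-0.04],"delta_rot": [0,0,0],"grip": 0.07},{"xyz": [0,0,-0.03],"delta_rot": [0,0,0],"grip": 0.06},{"xyz": [0,0,-0.0175],"delta_rot": [0,0,0],"grip": 0.05},{"xyz": [0,0,0],"delta_rot": [0,0,0],"grip": 0.02},{"xyz": [0,0,0],"delta_rot": [0,0,0],"grip": 0.02},{"xyz": [0,0,0],"delta_rot": [0,0,0],"grip": 0.02},{"xyz": [0,0,0],"delta_rot": [0,0,0],"grip": 0.02}]' --newtons 30

```text
t: 20.32
tcp_pos: [0.5473, 0.2876, 0.0615]
ee_rot: [3.141, 0.002, 3.072]
wrist_force: [0.2, 0.3, -0.6]
finger_gap: 0.364
finger_force: 29.7
```

```bash
python3 - <<'E'
from h import *
P=[]
for i in range(4):
    s=sense();P.append(s["tcp_pos"]);read_camera("top")
print(np.mean(P,0),np.std(P,0),s["finger_gap"],s["finger_force"])
E
```

```text
[0.54696199 0.28745659 0.06109733] [1.94999482e-04 7.09193019e-05 2.89746189e-04] 0.36317678376792156 29.749580319039524
```

Call:
apply_moves --series '[{"xyz": [0,0,0.02],"delta_rot": [0,0,0],"grip": 0.02},{"xyz": [0,0,0.03],"delta_rot": [0,0,0],"grip": 0.02},{"xyz": [0.003,-0.02,0.03],"delta_rot": [0,0,0],"grip": 0.02},{"xyz": [0.009,-0.04,0],"delta_rot": [0,0,0],"grip": 0.02},{"xyz": [0.01,-0.05,0],"delta_rot": [0,0,0],"grip": 0.02},{"xyz": [0.01,-0.05,0],"delta_rot": [0,0,0],"grip": 0.02},{"xyz": [0.009,-0.05,0],"delta_rot": [0,0,0],"grip": 0.02},{"xyz": [0.006,-0.03,0],"delta_rot": [0,0,0],"grip": 0.02},{"xyz": [0.003,-0.0205,0],"delta_rot": [0,0,0],"grip": 0.02},{"xyz": [0,0,0],"delta_rot": [0,0,0],"grip": 0.02}]'

```text
t: 21.78
tcp_pos: [0.5966, 0.0258, 0.1402]
ee_rot: [3.141, -0.0, 3.07]
wrist_force: [-0.2, 0.1, -0.6]
finger_gap: 0.36
finger_force: 29.9
```

Call:
apply_moves --series '[{"xyz": [0,0,-0.02],"delta_rot": [0,0,0],"grip": 0.02},{"xyz": [0,0,-0.03],"delta_rot": [0,0,0],"grip": 0.02},{"xyz": [0,0,-0.02],"delta_rot": [0,0,0],"grip": 0.02},{"xyz": [0,0,-0.007],"delta_rot": [0,0,0],"grip": 0.02},{"xyz": [0,0,-0.003],"delta_rot": [0,0,0],"grip": 0.02},{"xyz": [0,0,0],"delta_rot": [0,0,0],"grip": 0.02}]'

```text
t: 22.52
tcp_pos: [0.5971, 0.0271, 0.0612]
ee_rot: [3.141, 0.001, 3.072]
wrist_force: [0.5, -0.2, -0.4]
finger_gap: 0.368
finger_force: 29.9
```

Call:
apply_moves --series '[{"xyz": [0,0,-0.0005],"delta_rot": [0,0,0],"grip": 0.04},{"xyz": [0,0,0],"delta_rot": [0,0,0],"grip": 0.05},{"xyz": [0,0,0],"delta_rot": [0,0,0],"grip": 0.06},{"xyz": [0,0,0.02],"delta_rot": [0,0,0],"grip": 0.07},{"xyz": [0,0,0.04],"delta_rot": [0,0,0],"grip": 0.07},{"xyz": [0,0,0.05],"delta_rot": [0,0,0],"grip": 0.0854},{"xyz": [0,0,0.05],"delta_rot": [0,0,0],"grip": 0.0854}]'

```text
t: 23.4
tcp_pos: [0.5963, 0.0266, 0.2213]
ee_rot: [3.142, -0.0, 3.072]
wrist_force: [1.6, -0.4, 0.8]
finger_gap: 0.998
finger_force: 0.0
```

Call:
apply_moves --series '[{"xyz": [-0.021,0.035,0],"delta_rot": [0,0,0],"grip": 0.0854},{"xyz": [-0.021,0.036,0],"delta_rot": [0,0,0],"grip": 0.0854},{"xyz": [-0.021,0.036,0],"delta_rot": [0,0,0],"grip": 0.0854},{"xyz": [-0.021,0.036,0],"delta_rot": [0,0,0],"grip": 0.0854},{"xyz": [-0.0185,0.033,0],"delta_rot": [0,0,0],"grip": 0.0854},{"xyz": [0,0,0],"delta_rot": [0,0,0],"grip": 0.0854},{"xyz": [0,0,0],"delta_rot": [0,0,0],"grip": 0.0854}]'

```text
t: 24.28
tcp_pos: [0.4943, 0.2024, 0.22]
ee_rot: [-3.141, 0.001, 3.072]
wrist_force: [0.2, 0.1, -0.3]
finger_gap: 1.0
finger_force: 0.0
```

```bash
python3 - <<'E'
from h import *
im,K,R,t=wcam();s=sense();print(s["tcp_pos"],s["ee_rot"])
h=cv2.cvtColor(im,cv2.COLOR_BGR2HSV);m=cv2.inRange(h,(105,150,40),(125,255,255))
k,_,st,ce=cv2.connectedComponentsWithStats(m)
for j in range(1,k):
    if st[j,4]>300: print(st[j],ce[j],ray(K,R,t,ce[j],.107))
o=np.zeros((600,560,3),np.uint8);o[:420]=im;o[420:,:240]=read_camera("side")[140:320,190:430];o[420:,250:530]=read_camera("top")[140:320,180:460];cv2.imwrite("pics/w7.png",o)
E
```

```text
[0.49449478 0.20205974 0.21989669] [-3.14121602e+00  5.36116908e-04  3.07106195e+00]
[ 254  189   46   48 1694] [276.57083825 212.82526564] [0.4941603  0.20214501 0.107     ]
[345 387  43  22 316] [365.19620253 396.20886076] [0.66167725 0.26550936 0.107     ]
```

View pics/w7.png

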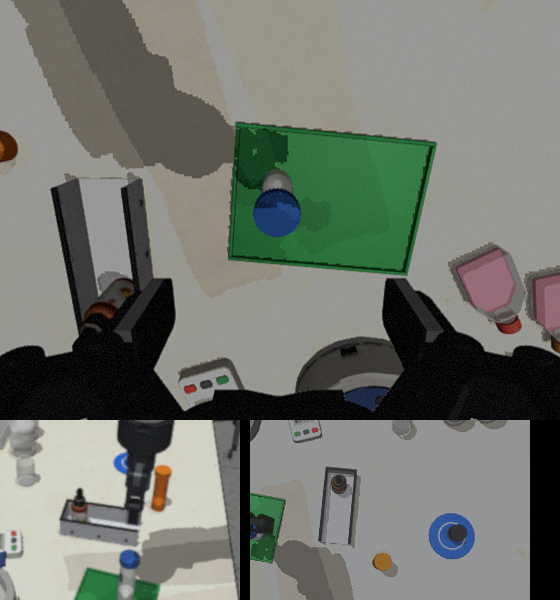

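The bottle stands in the lane and the can on the mat. The tube cap at (277,213) is centred under the tool, so I'm grasping it.

Call:
apply_moves --series '[{"xyz": [0,0,-0.032],"delta_rot": [0,0,0],"grip": 0.0854},{"xyz": [0,0,-0.04],"delta_rot": [0,0,0],"grip": 0.08},{"xyz": [0,0,-0.04],"delta_rot": [0,0,0],"grip": 0.07},{"xyz": [0,0,-0.03],"delta_rot": [0,0,0],"grip": 0.06},{"xyz": [0,0,-0.0175],"delta_rot": [0,0,0],"grip": 0.05},{"xyz": [0,0,0],"delta_rot": [0,0,0],"grip": 0.02},{"xyz": [0,0,0],"delta_rot": [0,0,0],"grip": 0.02},{"xyz": [0,0,0],"delta_rot": [0,0,0],"grip": 0.02},{"xyz": [0,0,0],"delta_rot": [0,0,0],"grip": 0.02},{"xyz": [0,0,0],"delta_rot": [0,0,0],"grip": 0.02}]' --newtons 30

```text
t: 25.68
tcp_pos: [0.4944, 0.2029, 0.0609]
ee_rot: [3.141, 0.001, 3.072]
wrist_force: [-0.4, 0.4, -0.4]
finger_gap: 0.338
finger_force: 22.0
```

Call:
apply_moves --series '[{"xyz": [0,0,0.02],"delta_rot": [0,0,0],"grip": 0.02},{"xyz": [0,0,0.03],"delta_rot": [0,0,0],"grip": 0.02},{"xyz": [0,0,0.03],"delta_rot": [0,0,0],"grip": 0.02},{"xyz": [0.002,-0.02,0],"delta_rot": [0,0,0],"grip": 0.02},{"xyz": [0.005,-0.04,0],"delta_rot": [0,0,0],"grip": 0.02},{"xyz": [0.005,-0.05,0],"delta_rot": [0,0,0],"grip": 0.02},{"xyz": [0.005,-0.04,0],"delta_rot": [0,0,0],"grip": 0.02},{"xyz": [0.003,-0.02,0],"delta_rot": [0,0,0],"grip": 0.02},{"xyz": [0,0,0],"delta_rot": [0,0,0],"grip": 0.02}]'

```text
t: 26.8
tcp_pos: [0.5142, 0.0314, 0.1404]
ee_rot: [-3.142, 0.0, 3.069]
wrist_force: [0.5, 0.2, -0.2]
finger_gap: 0.338
finger_force: 22.1
```

Call:
apply_moves --series '[{"xyz": [0,0,-0.02],"delta_rot": [0,0,0],"grip": 0.02},{"xyz": [0,0,-0.03],"delta_rot": [0,0,0],"grip": 0.02},{"xyz": [0,0,-0.02],"delta_rot": [0,0,0],"grip": 0.02},{"xyz": [0,0,-0.007],"delta_rot": [0,0,0],"grip": 0.02},{"xyz": [0,0,-0.0035],"delta_rot": [0,0,0],"grip": 0.02},{"xyz": [0,0,0],"delta_rot": [0,0,0],"grip": 0.02}]'

```text
t: 27.55
tcp_pos: [0.5145, 0.033, 0.0605]
ee_rot: [3.141, 0.001, 3.072]
wrist_force: [-0.6, 0.3, 0.8]
finger_gap: 0.342
finger_force: 22.1
```

Call:
apply_moves --series '[{"xyz": [0,0,0],"delta_rot": [0,0,0],"grip": 0.04},{"xyz": [0,0,0],"delta_rot": [0,0,0],"grip": 0.05},{"xyz": [0,0,0],"delta_rot": [0,0,0],"grip": 0.06},{"xyz": [0,0,0.02],"delta_rot": [0,0,0],"grip": 0.065},{"xyz": [0,0,0.04],"delta_rot": [0,0,0],"grip": 0.065},{"xyz": [0,0,0.05],"delta_rot": [0,0,0],"grip": 0.0854},{"xyz": [0,0,0.05],"delta_rot": [0,0,0],"grip": 0.0854},{"xyz": [-0.03,0.05,0],"delta_rot": [0,0,0],"grip": 0.0854},{"xyz": [-0.03,0.05,0],"delta_rot": [0,0,0],"grip": 0.0854},{"xyz": [-0.03,0.05,0],"delta_rot": [0,0,0],"grip": 0.0854}]'

```text
t: 28.8
tcp_pos: [0.4234, 0.1839, 0.2203]
ee_rot: [3.141, 0.001, 3.071]
wrist_force: [1.6, 0.5, -0.4]
finger_gap: 0.998
finger_force: 0.0
```

Call:
apply_moves --series '[{"xyz": [-0.03,0.05,0],"delta_rot": [0,0,0],"grip": 0.0854},{"xyz": [0,0,0],"delta_rot": [0,0,0],"grip": 0.0854},{"xyz": [0,0,0],"delta_rot": [0,0,0],"grip": 0.0854}]'

```text
t: 29.18
tcp_pos: [0.3942, 0.2326, 0.22]
ee_rot: [-3.141, 0.001, 3.073]
wrist_force: [-0.7, -0.5, 0.5]
finger_gap: 0.998
finger_force: 0.0
```

```bash
python3 - <<'E'
from h import *
a=read_camera("top");b=read_camera("side");s=sense();print(s["tcp_pos"],s["qd"].round(3),s["wrist_force"])
z=lambda i:cv2.convertScaleAbs(cv2.resize(i,None,fx=3,fy=3,interpolation=cv2.INTER_CUBIC),alpha=1.5)
o=np.zeros((600,800,3),np.uint8)
A=z(a[180:275,230:300]);o[:285,:210]=A
B=z(a[225:290,350:420]);o[290:485,:210]=B
C=z(b[160:280,230:370]);o[:360,220:640]=C
cv2.imwrite("pics/f.png",o)
E
```

```text
[0.3947167  0.23177272 0.21977332] [-0.014  0.003  0.002  0.     0.002  0.002] [-0.01489909 -0.2028398   0.4749544 ]
```

View pics/f.png

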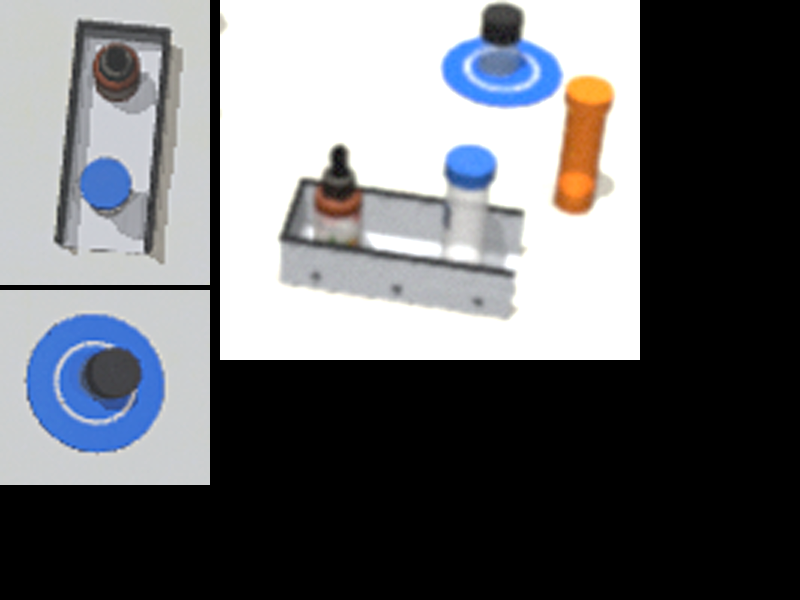

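```bash
python3 - <<'E'
from h import *
f=lambda u,v:((u+.5)/3-.5+350,(v-290+.5)/3-.5+225)
S=lambda u,v:((u-220+.5)/3-.5+230,(v+.5)/3-.5+160)
c=onz("top",f(113,373),.055);m=onz("top",f(95.5,383),.003);print(c,m,c-m)
c=onz("side",S(502,14),.055);m=onz("side",S(502,71.5),.003);print(c,m,c-m)
b=lambda u,v:((u+.5)/3-.5+230,(v+.5)/3-.5+180)
print(onz("top",b(106,183),.106),onz("top",b(119,61),.105))
E
```

```text
[ 0.50192732 -0.21910619  0.055     ] [ 0.49872544 -0.21857795  0.003     ] [ 0.00320188 -0.00052824  0.052     ]
[ 0.50495899 -0.22085162  0.055     ] [ 0.50022673 -0.21579785  0.003     ] [ 0.00473226 -0.00505377  0.052     ]
[0.51576005 0.03210038 0.106     ] [0.59699247 0.02540397 0.105     ]
```

The can is within about 3 to 7 mm of the mat centre. The bottle and tube are within about 3 mm of where they started, and everything is upright.

```bash
python3 -c "
from rig import *
print(hand_in())"
```

```text
the job is handed in; nothing more can be done
None
```

I handed the job in after about 30 s of robot time, with no verdict returned: the can stands on the blue mat about 3–7 mm from its centre, the bottle and tube are upright in the lane within about 3 mm of where they started, and the arm never went near the timer or beaker.

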